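# Load a battery pack into the pull-out tester tray

## Robot

A 6-joint arm with a two-finger parallel gripper is mounted at the origin on the work surface. World frame = base frame: x ahead of the robot, y to its left, z up, the work surface at z = 0. Lengths are in m, angles in rad, forces in N, time in s.
With the tool pointing down it reaches from about 0.3 to 0.875 m from the base axis. Payload 6.4 kg.
Tool frame: the origin (TCP) lies midway between the tips of the shut fingers; the grasp point (between the pads) lies 19 mm behind it; z points along the fingers, y is the line along which they close (so a half turn about z gives the same grasp; the last joint's range is limited). The gripper opens to 85 mm and grips with 20 to 120 N. Pads are 22 mm wide; open, the fingers measure 114 mm over their backs; the gripper's body (76 mm by 85 mm) begins 54 mm behind the grasp point. The pads swing forward as they close: fully open they stand 13 mm farther back than shut.
Start: joints at [-1.312, 0.181, 1.607, -0, 1.354, -0.206], TCP at [0.258, -0.514, 0.196] pointing down, gripper open.
Joint ranges: [-2.99, 2.99], [-0.89, 2.07], [0.3, 2.58], [-1.14, 4.28], [0, 2.63], [-3.12, 3.12]. Speed limits (rad/s): [2.57, 2.57, 3.01, 3.14, 3.14, 3.14].

## Interface

Orientations are given as a unit quaternion [w, x, y, z].
In Python, from bench import ctrl gives the robot as it stands. The module is installed in compiled form; this text tells all that it offers.
- The arm moves only by the tool move_arm, never from a script. Its argument "plan" is one flat list of numbers, 6 for each row, row after row: the shift along the world's x, y, z in units of 50 mm (1.0 is 50 mm), then the turn, a rotation vector about the world's x, y, z in rad. A call has 1 to 10 rows; each row is the pose to reach, as a shift and turn from the pose commanded when the call began; what a row does not reach only later rows make up. A row lasts 1/8 s, in which the tool goes at most 62.5 mm and 10.7 degrees, less where a joint would pass 70% of its speed; a pose out of reach is approached as far as the arm can. A call with a gripper value outside its range is refused whole. "grip" is the finger opening in mm, from 0 to 85.4, set as the call begins (left out, the last holds). The fingers move at their own pace and stop on an object; the grip force is fixed at half the most. Time passes only in rows, so rows that repeat a pose let the fingers close. It gives the time, the measured TCP pose, the force, the opening and the grip force at its end, in the units of the state.
- ctrl.get_obs(): the state, without advancing time (a new reading comes with each control period).
- ctrl.camera(name): name is "scene" or "top"; returns a dict with "pixels" (384x512x3 uint8, red, green, blue), "fx", "fy", "cx", "cy" (pixels), "origin" and "attitude" of the camera in the world. Camera axes: x right, y down, z forward; pixel columns grow to the right and rows downward; lengths in m; the calibration is good to about 2 mm. A picture is of the moment at which its call begins. There is no depth.
- ctrl.hand_in(): hands the job in; it is judged then, once.
The state is a dict: "time_s": time; "q": joint angles; "dq": joint speeds; "joint_efforts": joint torques, N m; "eef_pos": TCP position; "eef_rot": TCP orientation; "wrist_force": force on the tool from outside, world axes, zero at the start; "torque": the same for the moment, N m; "opening": opening from 0.0 (shut) to 1.0 (fully open); "grasp_force": force on a finger pad.
Only numpy, scipy, OpenCV 4.12 (cv2) and the standard library are available. Lean on these libraries where they do the work, as an engineer would, in place of code of your own. Each camera call takes 0.05 s, during which the arm holds its last target. There are 200 camera calls.

## Task

Load the battery pack into the tester: pull the tray out until it locks, draw the pack out from under the yellow scanner bridge and lay it flat in the tray's nest without dropping it (either way round), with the tray still locked out. Then hold the blue release tab down and slide the tray gently back, without slamming it, until it is fully home with the pack in its nest. Do not disturb the blue bin, the screwdriver and the code reader.

Things in the scene. Friction and masses are not known exactly. Their poses are not given: they have to be found in the camera images.
- tester: Fixed white sheet-metal tester housing, 250 deep, 290 wide, 118 high, open at the front. Origin: bottom centre of its front opening, on the bench. Its x axis points into the housing, y to the left seen from the front, z up; it may be turned on the bench. The tray slides out along the tester's -x.
- tray (a joint): How far the tray is out of the tester, in m: 0 home, end stop 0.174; may start slightly open and stays where left (2 N friction). Drawn past about 0.166 it locks by itself: a sprung tooth snaps up (a few N more pull over the last 20 mm). It then cannot go back beyond about 0.164 unless the release tab is down.
- panel (a point): Middle of the top edge of the front face of the tray's upright grey front panel (284 wide, 8 thick, from 14 to 108 mm above the bench). With the tray home this face is 8 mm in front of the opening. Moves with the tray; axes as the tester's.
- handle (a point): Centre of the aluminium pull bar on the tray front, 90 mm above the bench: bar 110 long (tester y), 12 thick (x), 14 high, 45 mm to the right (-y) of the tray's middle. Its axis is 50 mm in front of the panel's front face, so 44 mm are free behind the bar. Moves with the tray; axes as the tester's.
- nest (a point): Middle of the nest's floor in the tray, 36 mm above the bench, 93 mm behind the panel's front face; axes as the tester's. Takes the pack flat, its length along y. Black walls 38 high leave 60 mm (x) by 166 mm (y). They cover the pack's long sides beyond 34 mm from the middle; the middle 68 mm are free for fingers. Clear of the tester's roof only with the tray out.
- release (a joint): How far the release tab is pressed down, in m: 0 up, 0.012 fully down; sprung (2.4 N at first, 6 N at the bottom). From about 0.007 down the lock is free; keep it down while the tray goes back the first 15 mm, then it may be held or let go. It dips by itself while the tooth passes the catch.
- release_top (a point): Centre of the top face of the blue release tab, 65 mm above the bench when up: 40 (x) by 44 (y), in front of the panel, 85 mm to the left (+y) of the tray's middle. The point is 21 mm in front of the panel's front face, which rises 43 mm above the tab and can be pushed. Moves with tray and tab; axes as the tester's.
- bridge: Fixed yellow scanner bridge: roof 110 deep, 130 wide, underside 62 and top 72 mm above the bench, on two 10 thick side walls 110 mm apart; a black scanner head 45 high on the roof, from 59 mm behind the front edge. Origin: on the bench under the middle of its front edge; x points in under the roof, z up; may be turned.
- pack: Loose battery pack, about 0.6 kg, 150 long (x), 50 wide (y), 50 high (z): green cells, black end blocks, white top plate. Origin: centre of its underside. It lies on the bench lengthwise under the bridge; about 55 mm of it stick out in front of the bridge, its middle is under the roof.
- bin: Loose blue open bin of green cells, 130 x 100 x 60 high, a bystander. Origin: centre of its underside.
- driver: Loose screwdriver 190 long lying on the bench, a bystander. Origin near its middle, length along x.
- reader: Loose black code reader on its stand, 80 x 75 x 105 high, a bystander. Origin: centre of its underside.
Not all that is in view belongs to the job. What is shaped like the pack but purple is not meant.

How it is judged:
By the outcome, as a careful person would: the job done as asked, in the order asked, and still so for the second after the job is handed in, with the robot touching nothing.
It also fails if it takes over 67 s, if anything falls off the work surface, if the arm or the gripper's body presses on something with over 40 N, if the wrist force passes 120 N, or if a joint passes its speed limit or range.

## Working session

There is one attempt and no reset: what is moved stays moved. The work goes in short steps, Python scripts to look and compute and a tool call to move; the robot and the scene stay as the last step left them, time stands still between calls to the robot, and variables do not carry over. Pictures are saved under pics/ and viewed, at most 10 in all, crops included, and the job is handed in when it is done.

Besides the shell and the picture viewer there is one more tool, called after "Call:" as a command line: name --argument value ..., lists and objects as JSON in quotes. move_arm: Moves the arm, as the interface text tells. Its arguments: {"type":"object","properties":{"plan":{"type":"array"},"grip":{"type":"number"}},"required":["plan"]}

```bash
mkdir -p pics; cat > h.py <<'E'
import numpy as np, cv2
from bench import ctrl
from scipy.spatial.transform import Rotation as R
def shot(n,f=None):
    c=ctrl.camera(n)
    if f: cv2.imwrite('pics/'+f,c['pixels'][:,:,::-1])
    np.save('/tmp/'+n+'.npy',c,allow_pickle=True)
    return c
def att(c):
    a=np.array(c['attitude'],float)
    return a if a.shape==(3,3) else R.from_quat(a[[1,2,3,0]]).as_matrix()
def ray(c,u,v):
    return np.array(c['origin']),att(c)@np.array([(u-c['cx'])/c['fx'],(v-c['cy'])/c['fy'],1])
def onz(c,u,v,z):
    o,d=ray(c,u,v); return o+d*(z-o[2])/d[2]
def tri(c1,p1,c2,p2):
    o1,d1=ray(c1,*p1);o2,d2=ray(c2,*p2)
    s=np.linalg.lstsq(np.c_[d1,-d2],o2-o1,rcond=None)[0]
    a,b=o1+s[0]*d1,o2+s[1]*d2
    return (a+b)/2,np.linalg.norm(a-b)
def proj(c,P):
    q=att(c).T@(np.array(P)-c['origin']); return np.array([c['fx']*q[0]/q[2]+c['cx'],c['fy']*q[1]/q[2]+c['cy']])
E
python3 - <<'E'
from h import *
a=shot('scene','s0.png');b=shot('top','t0.png')
for c in(a,b): print(c['fx'],c['cx'],c['cy'],c['origin'],c['attitude'])
print(ctrl.get_obs())
E
```

```text
365.94587234438967 255.2924218541001 194.089987461637 [1.1126333  0.83797526 1.18446516] [-0.09632791  0.24596772  0.89299983 -0.36437908]
458.1526969253316 257.1118345780357 194.55035990891093 [ 0.36714562 -0.11223584  1.90315375] [ 0.04461202 -0.70324159  0.70867537 -0.03521719]
{'time_s': 0.1, 'q': array([-1.31229849e+00,  1.81517347e-01,  1.60790144e+00, -6.23295621e-06,
        1.35380792e+00, -2.06304645e-01]), 'dq': array([ 0.00084241, -0.00123052, -0.0016891 ,  0.00013675, -0.00111457,
       -0.00166982]), 'joint_efforts': array([-6.16092475e-04, -4.45883632e+01, -3.52239203e+01, -2.87618268e-04,
        4.17980453e-03,  6.18071610e-06]), 'eef_pos': array([ 0.25760769, -0.51344353,  0.19544902]), 'eef_rot': array([-8.16669582e-04,  9.73115679e-01,  2.30315452e-01, -2.43610221e-05]), 'wrist_force': array([-0.7385683 ,  0.09562868, -0.3709941 ]), 'torque': array([-0.04556801,  0.02277803, -0.01400984]), 'grasp_force': 0.0, 'opening': 0.9940958219203109}
```

View pics/s0.png

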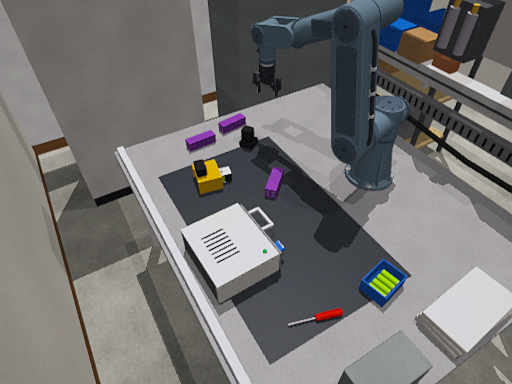

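View pics/t0.png

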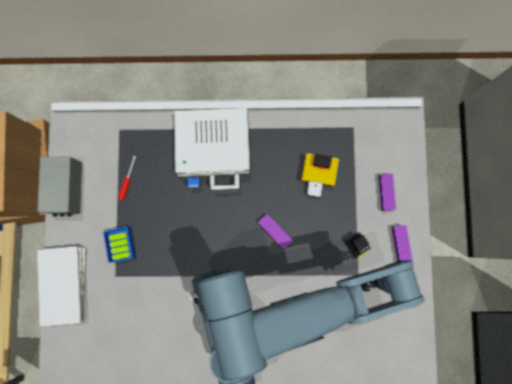

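The pack candidates in the top view are the white-topped block sticking out of the yellow bridge at (315,188), and purple blocks at (275,230), (388,192) and (402,242). By description I choose the white one at (315,188). In the scene view it is at (226,174). The tester is at (212,145) with its handle at (225,182) and blue tab at (193,183). A close crop will check the choice.

```bash
python3 - <<'E'
from h import *
a=np.load('/tmp/scene.npy',allow_pickle=True).item()['pixels'];b=np.load('/tmp/top.npy',allow_pickle=True).item()['pixels']
A=cv2.resize(a[140:310,165:305],None,fx=3.5,fy=3.5,interpolation=cv2.INTER_CUBIC)[:,:,::-1]
B=cv2.resize(b[100:210,165:350],None,fx=4.3,fy=4.3,interpolation=cv2.INTER_CUBIC)[:,:,::-1]
cv2.imwrite('pics/a1.png',A);cv2.imwrite('pics/b1.png',B)
E
```

```text
(no output)
```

View pics/a1.png

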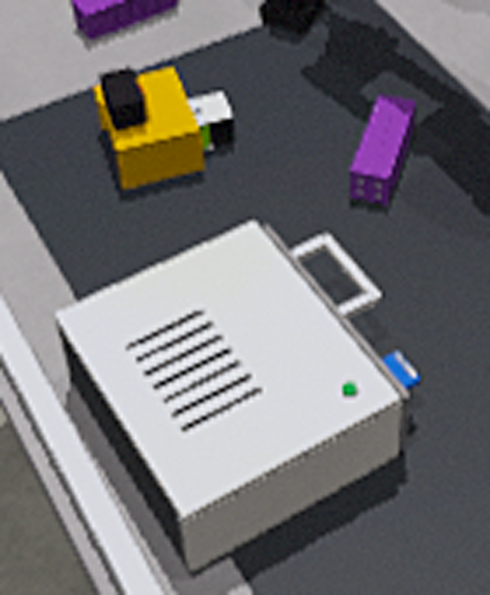

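View pics/b1.png

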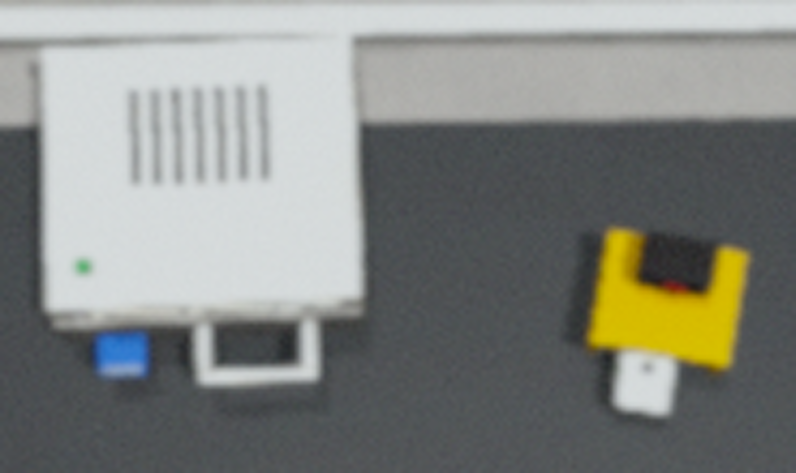

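The crops confirm the choice: green cells and a black end block show under the white top plate at scene crop (205,135) and top crop (645,380). Tab (122,353), handle bar (258,377) and yellow roof (668,300) are all clear in the top crop. Now measuring.

```bash
python3 - <<'E'
from h import *
a=np.load('/tmp/scene.npy',allow_pickle=True).item();b=np.load('/tmp/top.npy',allow_pickle=True).item()
S=lambda x,y:(165+(x+.5)/3.5-.5,140+(y+.5)/3.5-.5)
T=lambda x,y:(165+(x+.5)/4.3-.5,100+(y+.5)/4.3-.5)
for n,s,t in [('roofFR',(258,222),(362,312)),('roofFL',(403,405),(45,312)),('roofRR',(58,315),(353,40)),('roofRL',(185,520),(40,48)),
 ('barR',(329,235),(319,383)),('barL',(381,293),(197,384)),
 ('packFL',(233,117),(613,405)),('packFR',(222,92),(668,415)),('brFR',(177,68),(730,368)),('brFL',(202,135),(588,345)),('brRL',(117,150),(607,228)),('tabFL',(420,378),(98,374)),('tabFR',(398,350),(148,374))]:
    p,e=tri(a,S(*s),b,T(*t)); print(n,p.round(4),round(e,4))
hsv=cv2.cvtColor(b['pixels'],cv2.COLOR_RGB2HSV)
def m(lo,hi,box):
    k=cv2.inRange(hsv,lo,hi);z=np.zeros_like(k);x0,y0,x1,y1=box;z[y0:y1,x0:x1]=k[y0:y1,x0:x1]
    c=max(cv2.findContours(z,0,1)[0],key=cv2.contourArea);return c
def rect(c,z):
    P=np.array([onz(b,u,v,z)[:2] for u,v in c[:,0].astype(float)],dtype=np.float32)
    r=cv2.minAreaRect(P);print('rect',np.round(r[0],4),np.round(r[1],4),round(r[2],2))
print('roof');rect(m((0,0,190),(179,40,255),(170,105,252,173)),.118)
print('yellow');rect(m((18,120,80),(35,255,255),(295,140,345,195)),.072)
print('tab');rect(m((100,120,80),(125,255,255),(180,170,205,192)),.065)
print('pack');rect(m((0,0,150),(179,60,255),(300,178,330,202)),.05)
E
```

```text
roofFR [ 0.6644 -0.0591  0.1069] 0.0089
roofFL [0.6638 0.2359 0.1084] 0.0016
roofRR [ 0.9183 -0.0499  0.1105] 0.001
roofRL [0.9122 0.2429 0.1153] 0.0007
barR [ 0.5985 -0.0166  0.088 ] 0.0027
barL [0.5979 0.0952 0.0983] 0.0045
packFL [ 0.58   -0.2927  0.0476] 0.0023
packFR [ 0.5697 -0.3443  0.0479] 0.0015
brFR [ 0.6098 -0.3998  0.0675] 0.0024
brFL [ 0.6361 -0.2692  0.0612] 0.0032
brRL [ 0.7453 -0.2878  0.0736] 0.0025
tabFL [0.6114 0.193  0.0663] 0.0024
tabFR [0.6105 0.147  0.0629] 0.0001
roof
rect [0.7971 0.0972] [0.3259 0.2725] 89.36
yellow
rect [ 0.6757 -0.3418] [0.1391 0.1198] 79.24
tab
rect [0.6293 0.1734] [0.0533 0.041 ] 89.48
pack
rect [ 0.5997 -0.3222] [0.0533 0.0558] 81.31
```

```bash
python3 - <<'E'
from h import *
b=np.load('/tmp/top.npy',allow_pickle=True).item()
T=lambda x,y:(165+(x+.5)/4.3-.5,100+(y+.5)/4.3-.5)
g=cv2.cvtColor(b['pixels'],cv2.COLOR_RGB2GRAY).astype(float)
def line(pts,z):
    P=np.array([onz(b,u,v,z)[:2] for u,v in pts],dtype=np.float32)
    vx,vy,x,y=cv2.fitLine(P,cv2.DIST_HUBER,0,.01,.01).ravel();print(np.degrees(np.arctan2(vy,vx)).round(2),(round(float(x),4),round(float(y),4)),len(P))
def vedge(u,v0,v1):  # horizontal edge in col u: subpixel max |grad|
    d=np.abs(np.diff(g[v0:v1,u]));w=d**2;return u,v0+.5+(w*np.arange(len(d))).sum()/w.sum()
def hedge(v,u0,u1):
    d=np.abs(np.diff(g[v,u0:u1]));w=d**2;return u0+.5+(w*np.arange(len(d))).sum()/w.sum(),v
print('bar front');line([vedge(u,186,193) for u in range(213,238)],.097)
print('roof left');line([hedge(v,170,180) for v in range(115,170)],.118)
print('bridge left');line([(x,y) for x,y in [hedge(v,300,309) for v in range(157,178)]],.072)
print('bridge right');line([hedge(v,334,343) for v in range(162,182)],.072)
print('pack left');line([hedge(v,305,312) for v in range(184,194)],.05)
print('pack right');line([hedge(v,318,325) for v in range(186,194)],.05)
print('pack front');line([vedge(u,191,200) for u in range(310,319)],.05)
print('bar R/L ends')
for v in(188,):
  print(onz(b,*hedge(v,206,216),.097),onz(b,*hedge(v,235,245),.097))
E
```

```text
bar front
-87.66 (0.5972, 0.0259) 25
roof left
1.5 (0.7915, 0.2395) 55
bridge left
-10.51 (0.6844, -0.2768) 21
bridge right
-10.34 (0.6635, -0.4097) 20
pack left
-7.38 (0.6005, -0.2941) 10
pack right
-11.14 (0.5959, -0.3496) 8
pack front
80.7 (0.5715, -0.3194) 9
bar R/L ends
[0.59994951 0.09674506 0.097     ] [ 0.59897973 -0.01504412  0.097     ]
```

Call:
move_arm --plan '[6.9, 11.1, -0.5, 0, 0, 1.14, 6.9, 11.1, -0.5, 0, 0, 1.14, 6.9, 11.1, -0.5, 0, 0, 1.14, 6.9, 11.1, -0.5, 0, 0, 1.14, 6.9, 11.1, -0.5, 0, 0, 1.14, 6.9, 11.1, -0.5, 0, 0, 1.14, 6.9, 11.1, -0.5, 0, 0, 1.14, 6.9, 11.1, -0.5, 0, 0, 1.14, 6.9, 11.1, -0.5, 0, 0, 1.14, 6.9, 11.1, -0.5, 0, 0, 1.14]' --grip 40

```text
time_s: 1.35
eef_pos: [0.5881, 0.0184, 0.172]
eef_rot: [-0.0, 0.695, 0.719, -0.0]
wrist_force: [0.5, -0.4, -0.9]
opening: 0.467
grasp_force: 0.0
```

Call:
move_arm --plan '[0.3, 0.45, 0, 0, 0, 0, 0.3, 0.45, -0.5, 0, 0, 0, 0.3, 0.45, -1.2, 0, 0, 0, 0.3, 0.45, -1.2, 0, 0, 0]'

```text
time_s: 1.85
eef_pos: [0.5995, 0.0394, 0.1089]
eef_rot: [-0.003, 0.695, 0.719, -0.002]
wrist_force: [-0.3, 0.7, 0.5]
opening: 0.468
grasp_force: 0.0
```

```bash
python3 - <<'E'
from h import *
a=shot('scene');b=shot('top')
A=cv2.resize(a['pixels'][150:250,200:310],None,fx=4,fy=4,interpolation=cv2.INTER_CUBIC)
B=cv2.resize(b['pixels'][130:230,175:275],None,fx=4,fy=4,interpolation=cv2.INTER_CUBIC)
cv2.imwrite('pics/c1.png',np.hstack([A,B])[:,:,::-1])
E
```

```text
(no output)
```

View pics/c1.png

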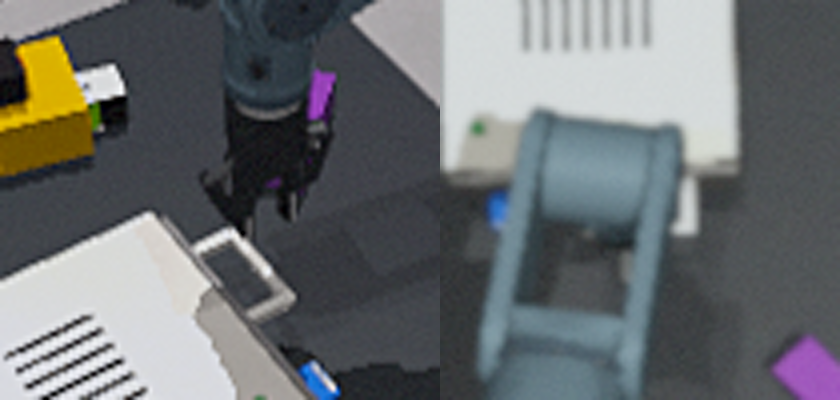

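In c1.png the fingers straddle the bar in the scene half: one tip near (250,225) is over the gap and the other near (288,212) is outside. Lowering and closing.

Call:
move_arm --plan '[0.05, 0, -0.4, 0, 0, 0, 0.05, 0, -0.8, 0, 0, 0, 0.05, 0, -0.8, 0, 0, 0]'

```text
time_s: 2.33
eef_pos: [0.6029, 0.0391, 0.0697]
eef_rot: [-0.002, 0.695, 0.719, -0.001]
wrist_force: [0.2, -0.2, -0.2]
opening: 0.471
grasp_force: 0.0
```

Call:
move_arm --plan '[0, 0, 0, 0, 0, 0, 0, 0, 0, 0, 0, 0, 0, 0, 0, 0, 0, 0, 0, 0, 0, 0, 0, 0, 0, 0, 0, 0, 0, 0]' --grip 3

```text
time_s: 2.95
eef_pos: [0.605, 0.0389, 0.0726]
eef_rot: [0.0, 0.695, 0.719, 0.0]
wrist_force: [-0.4, -0.3, -0.3]
opening: 0.039
grasp_force: 0.0
```

```bash
python3 - <<'E'
from h import *
a=shot('scene');b=shot('top')
A=cv2.resize(a['pixels'][170:230,230:290],None,fx=9,fy=9,interpolation=cv2.INTER_CUBIC)
cv2.imwrite('pics/c2.png',A[:,:,::-1])
print(ctrl.get_obs()['eef_pos'],proj(a,ctrl.get_obs()['eef_pos']),proj(a,(.603,.041,.097)))
E
```

```text
[0.60502388 0.03889863 0.07247295] [264.75344595 218.91303914] [265.54302252 215.00712903]
```

View pics/c2.png

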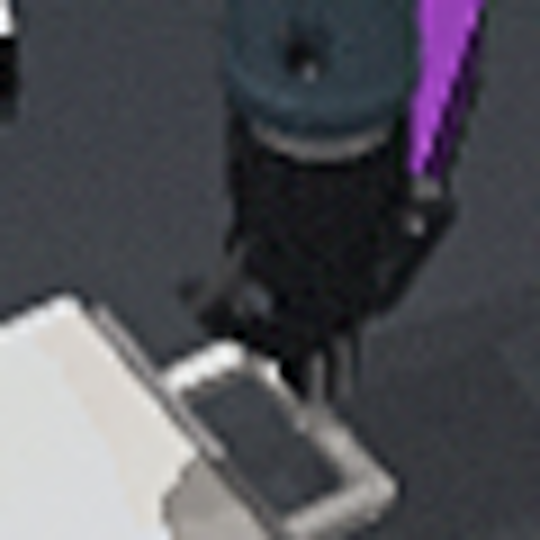

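In c2.png the shut fingers end at the bar near (328,405) and hold nothing. I'll draw back gently and see whether the shut fingers hook the bar.

Call:
move_arm --plan '[-0.2, 0, 0, 0, 0, 0, -0.4, 0, 0, 0, 0, 0, -0.6, 0, 0, 0, 0, 0, -0.8, -0.03, 0, 0, 0, 0]'

```text
time_s: 3.55
eef_pos: [0.5641, 0.0374, 0.0724]
eef_rot: [-0.0, 0.695, 0.719, -0.0]
wrist_force: [-0.0, -1.5, -0.1]
opening: 0.031
grasp_force: 0.0
```

```bash
python3 - <<'E'
from h import *
a=shot('scene');b=shot('top')
A=cv2.resize(a['pixels'][150:250,200:310],None,fx=5,fy=5,interpolation=cv2.INTER_CUBIC)
cv2.imwrite('pics/c3.png',A[:,:,::-1])
o=ctrl.get_obs();print(o['wrist_force'],o['eef_pos'],proj(a,o['eef_pos']),o['opening'])
for p in [(.597,.096,.097),(.597,-.014,.097),(.609,.096,.097),(.609,-.014,.097)]: print(proj(a,p))
E
```

```text
[-0.89506215 -0.27350478  0.17924932] [0.56373703 0.03741048 0.07232261] [273.296852   214.66234445] 0.034173689111635853
[274.39828974 223.6664179 ]
[259.62116041 205.57817891]
[271.76280032 224.9104286 ]
[257.06231748 206.7141128 ]
```

View pics/c3.png

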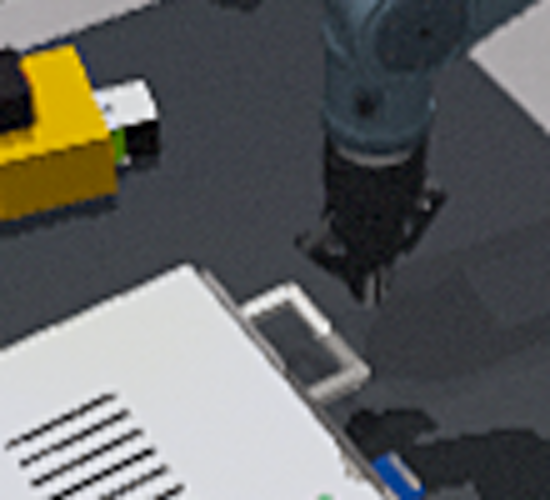

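```bash
python3 - <<'E'
from h import *
a=np.load('/tmp/scene.npy',allow_pickle=True).item()['pixels'].astype(int).sum(2)
print('cols 264..282'); 
for v in range(198,222): print(v,a[v,264:283])
E
```

```text
cols 264..282
198 [121 150 125 109  96  51  69  73  51  81  81  65  65  58  66  93  71  50
  74]
199 [107 170 175 158 165  69  52  69  68  85  81  82  78  61  73  67  59  75
 109]
200 [ 68 120 204 177 186  93  57  59  74  68  76  53  47  87  60  96 147 116
 188]
201 [ 55  62  69  62  91  55  77  66  69  56  78  78  72  55  78 168 227 195
 215]
202 [ 38  45  62  65  62  56  79  79  71  73  50  54  79  70 107 202 212 206
 193]
203 [135  43  70  57  40  67  77  48  50  72  46  85 151 113 155 205 183 177
 186]
204 [210 153 100  91  71  57  85  58  48  84 122 100 171 167 152 172 186 191
 180]
205 [223 223 183 156  96  60  81  60  81 154 213  89 177 176 153 189 183 181
 183]
206 [208 212 212 211 170  98  42  63  76 197 275  65 183 144 167 185 191 185
 184]
207 [214 206 214 211 221 171  33  73  94 221 260  86 209 128 171 180 178 187
 179]
208 [199 209 215 214 221 210  93  36  97 233 260  70 224 195 173 176 183 165
 178]
209 [206 209 211 209 218 210 167  83  91 225 250  78 195 190 168 171 170 162
 166]
210 [205 209 208 207 201 214 213 160 153 256 245 109 177 157 172 169 153 169
 165]
211 [17
[... 205 characters left out ...]
96 184 165 158 159 185 167 166
 171]
214 [646 533 181 181 190 204 198 190 195 196 185 169 173 166 176 161 167 166
 172]
215 [708 693 233 172 185 199 194 198 188 197 165 173 171 166 163 168 175 170
 174]
216 [633 618 345 259 179 206 213 197 179 183 163 161 169 171 172 164 171 174
 172]
217 [368 415 437 387 257 196 210 199 202 162 169 174 172 169 174 175 174 172
 159]
218 [289 379 446 443 382 226 197 205 198 168 158 177 168 171 170 171 173 160
 172]
219 [226 312 407 450 439 353 230 194 209 163 176 175 172 178 176 176 156 168
 169]
220 [208 243 303 421 463 437 355 219 200 172 166 166 173 160 170 178 178 175
 188]
221 [205 201 234 314 423 458 447 333 178 155 163 161 185 168 164 169 172 166
 170]
```

The shut fingertips end at scene row 211, about 20 mm above the nominal TCP, so the fingers closed just over the bar. Retrying 22 mm lower.

Call:
move_arm --plan '[0, 0, 0.5, 0, 0, 0, 0, 0, 1.0, 0, 0, 0, 0.78, 0.03, 1.0, 0, 0, 0, 0.78, 0.03, 1.0, 0, 0, 0, 0.78, 0.03, 0.4, 0, 0, 0, 0.78, 0.03, 0, 0, 0, 0, 0.78, 0.03, -0.45, 0, 0, 0, 0.78, 0.03, -0.45, 0, 0, 0]' --grip 40

```text
time_s: 4.65
eef_pos: [0.6014, 0.0392, 0.0474]
eef_rot: [-0.002, 0.695, 0.719, -0.002]
wrist_force: [-0.7, -0.2, 0.7]
opening: 0.47
grasp_force: 0.0
```

Call:
move_arm --plan '[0, 0, 0, 0, 0, 0, 0, 0, 0, 0, 0, 0, 0, 0, 0, 0, 0, 0, 0, 0, 0, 0, 0, 0]' --grip 3

```text
time_s: 5.15
eef_pos: [0.6051, 0.0388, 0.0514]
eef_rot: [0.001, 0.695, 0.719, 0.001]
wrist_force: [-0.1, -0.4, 6.5]
opening: 0.119
grasp_force: 61.4
```

Call:
move_arm --plan '[-0.15, 0, 0, 0, 0, 0, -0.4, -0.01, 0, 0, 0, 0, -0.7, -0.02, 0, 0, 0, 0, -1.0, -0.03, 0, 0, 0, 0, -1.3, -0.04, 0, 0, 0, 0, -1.6, -0.05, 0, 0, 0, 0, -1.9, -0.06, 0, 0, 0, 0, -2.2, -0.07, 0, 0, 0, 0, -2.5, -0.08, 0, 0, 0, 0, -2.8, -0.09, 0, 0, 0, 0]'

```text
time_s: 6.4
eef_pos: [0.4662, 0.0341, 0.0513]
eef_rot: [0.003, 0.695, 0.719, 0.002]
wrist_force: [22.1, 3.4, -5.3]
opening: 0.117
grasp_force: 60.3
```

Call:
move_arm --plan '[-0.2, 0, 0, 0, 0, 0, -0.35, -0.01, 0, 0, 0, 0, -0.5, -0.015, 0, 0, 0, 0, -0.6, -0.02, 0, 0, 0, 0, -0.65, -0.02, 0, 0, 0, 0, -0.65, -0.02, 0, 0, 0, 0]'

```text
time_s: 7.15
eef_pos: [0.4383, 0.0332, 0.0514]
eef_rot: [0.006, 0.696, 0.718, 0.006]
wrist_force: [25.8, 3.9, -16.6]
opening: 0.117
grasp_force: 59.2
```

Call:
move_arm --plan '[0, 0, 0, 0, 0, 0, 0, 0, 0, 0, 0, 0, 0, 0, 0, 0, 0, 0, 0, 0, 1.0, 0, 0, 0, 0, 0, 2.0, 0, 0, 0]' --grip 45

```text
time_s: 7.78
eef_pos: [0.4301, 0.0336, 0.1503]
eef_rot: [-0.001, 0.695, 0.719, -0.001]
wrist_force: [0.8, 0.2, 0.6]
opening: 0.525
grasp_force: 0.0
```

```bash
python3 - <<'E'
from h import *
o=ctrl.get_obs();print(o['q'].round(3),o['eef_pos'],o['wrist_force'])
E
```

```text
[-0.199 -0.101  1.997 -0.     1.249 -0.232] [0.43013771 0.03356747 0.1502894 ] [0.83479104 0.21230786 0.64976924]
```

Call:
move_arm --plan '[3.34, -7.1, 0, 0, 0, 1.358, 3.34, -7.1, 0, 0, 0, 1.358, 3.34, -7.1, 0, 0, 0, 1.358, 3.34, -7.1, 0, 0, 0, 1.358, 3.34, -7.1, 0, 0, 0, 1.358, 3.34, -7.1, 0, 0, 0, 1.358, 3.34, -7.1, 0, 0, 0, 1.358, 3.34, -7.1, 0, 0, 0, 1.358, 3.34, -7.1, 0, 0, 0, 1.358]' --grip 85

```text
time_s: 8.9
eef_pos: [0.5979, -0.3216, 0.149]
eef_rot: [-0.001, 0.09, 0.996, 0.0]
wrist_force: [0.1, -0.2, 0.1]
opening: 0.998
grasp_force: 0.0
```

```bash
python3 - <<'E'
from h import *
o=ctrl.get_obs();print(o['q'].round(3),o['eef_pos'],o['wrist_force'])
a=shot('scene');b=shot('top')
A=cv2.resize(a['pixels'][150:270,190:310],None,fx=4,fy=4,interpolation=cv2.INTER_CUBIC)
B=cv2.resize(b['pixels'][150:250,170:250],None,fx=4,fy=4.8,interpolation=cv2.INTER_CUBIC)
cv2.imwrite('pics/d1.png',np.hstack([A,B])[:,:,::-1])
E
```

```text
[-0.668  0.448  1.363  0.     1.332 -2.059] [ 0.59785867 -0.32155721  0.14902869] [ 0.14740789 -0.19846841  0.12588012]
```

View pics/d1.png

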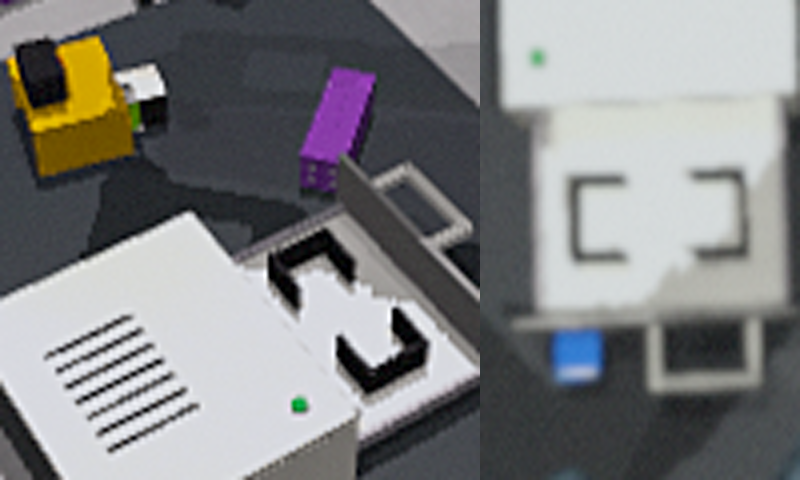

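d1.png shows the tray out with the nest's black brackets, around (345,310) in the left half and (658,215) in the right half. The bar is at (705,385) and the tab at (577,355). The pack is still at (150,90). The gripper is not in the crop, so I'll check where it is and measure the nest and the tray.

```bash
python3 - <<'E'
from h import *
a=np.load('/tmp/scene.npy',allow_pickle=True).item();b=np.load('/tmp/top.npy',allow_pickle=True).item()
print(proj(a,(.598,-.3216,.149)),proj(b,(.598,-.3216,.149)))
cv2.imwrite('pics/d2.png',np.hstack([cv2.resize(a['pixels'][60:260,130:330],(400,400)),cv2.resize(b['pixels'][120:320,200:400],(400,400))])[:,:,::-1])
S=lambda x,y:(190+(x+.5)/4-.5,150+(y+.5)/4-.5)
T=lambda x,y:(170+(x-480+.5)/4-.5,150+(y+.5)/4.8-.5)
# nest brackets, outer top corners: front=toward robot
for n,s,t in [('FL',(428,340),(570,262)),('FR',(352,265),(748,262)),('RR',(325,229),(745,170)),('RL',(398,308),(570,176)),('barL',(470,225),(650,390)),('barR',(410,165),(760,388)),('tabFL',None,(555,380)),('tabFR',None,(600,380)),('tabRL',None,(555,332)),('tabRR',None,(601,332))]:
    if s: p,e=tri(a,S(*s),b,T(*t)); print(n,p.round(4),round(e,4),onz(b,*T(*t),.097 if 'bar' in n else .074).round(4))
    else: print(n,onz(b,*T(*t),.065).round(4))
E
```

```text
[223.58336909 153.84122148] [317.2343899  185.85647806]
FL [0.5402 0.171  0.0735] 0.0055 [0.538  0.1727 0.074 ]
FR [0.5328 0.0043 0.0157] 0.0232 [ 0.5365 -0.0062  0.074 ]
RR [0.5888 0.01   0.1124] 0.0508 [ 0.6141 -0.0033  0.074 ]
RL [0.5926 0.1671 0.1527] 0.0192 [0.6106 0.1734 0.074 ]
barL [0.432  0.0874 0.097 ] 0.0057 [0.4298 0.0892 0.097 ]
barR [ 0.432  -0.0197  0.0902] 0.003 [ 0.4306 -0.0191  0.097 ]
tabFL [0.4399 0.1883 0.065 ]
tabFR [0.4396 0.1431 0.065 ]
tabRL [0.4801 0.1887 0.065 ]
tabRR [0.4797 0.1423 0.065 ]
```

View pics/d2.png

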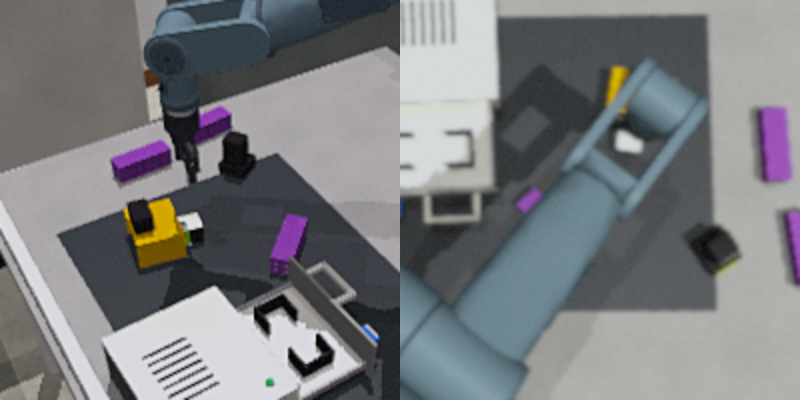

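d2.png shows the open gripper above the pack's free end: tip at (192,180) on the left, pack at (190,228). Everything else is undisturbed. The static 26 N at the end of the pull means the tray is on its stop, so it is locked. Now down onto the pack.

Call:
move_arm --plan '[0, 0, -0.8, 0, 0, 0, 0, 0, -1.6, 0, 0, 0, 0, 0, -2.2, 0, 0, 0, 0, 0, -2.6, 0, 0, 0, 0, 0, -2.9, 0, 0, 0, 0, 0, -2.9, 0, 0, 0]'

```text
time_s: 9.75
eef_pos: [0.598, -0.3211, 0.0041]
eef_rot: [-0.001, 0.089, 0.996, 0.0]
wrist_force: [0.4, 0.0, 0.0]
opening: 0.998
grasp_force: 0.0
```

Call:
move_arm --plan '[0, 0, 0, 0, 0, 0, 0, 0, 0, 0, 0, 0, 0, 0, 0, 0, 0, 0, 0, 0, 0, 0, 0, 0, 0, 0, 0, 0, 0, 0]' --grip 30

```text
time_s: 10.38
eef_pos: [0.5995, -0.3226, 0.0069]
eef_rot: [0.001, 0.089, 0.996, -0.001]
wrist_force: [-1.2, -0.2, 6.7]
opening: 0.558
grasp_force: 62.7
```

Call:
move_arm --plan '[-0.15, 0.03, 0, 0, 0, 0, -0.4, 0.07, 0, 0, 0, 0, -0.7, 0.13, 0, 0, 0, 0, -1.0, 0.18, 0, 0, 0, 0, -1.3, 0.24, 0, 0, 0, 0, -1.6, 0.29, 0, 0, 0, 0, -1.9, 0.35, 0, 0, 0, 0, -2.15, 0.39, 0, 0, 0, 0, -2.26, 0.41, 0, 0, 0, 0, -2.26, 0.41, 0, 0, 0, 0]'

```text
time_s: 11.62
eef_pos: [0.4871, -0.3025, 0.007]
eef_rot: [0.002, 0.09, 0.996, -0.001]
wrist_force: [2.2, -1.0, 7.1]
opening: 0.561
grasp_force: 63.7
```

Call:
move_arm --plan '[0, 0, 0, 0, 0, 0, 0, 0, 0, 0, 0, 0, 0, 0, 0, 0, 0, 0, 0, 0, 1.0, 0, 0, 0, 0, 0, 1.7, 0, 0, 0, 0, 0, 1.7, 0, 0, 0]' --grip 85

```text
time_s: 12.38
eef_pos: [0.4873, -0.3028, 0.0932]
eef_rot: [0.002, 0.089, 0.996, -0.002]
wrist_force: [0.2, 0.0, 0.3]
opening: 0.996
grasp_force: 0.0
```

```bash
python3 - <<'E'
from h import *
o=ctrl.get_obs();print(o['q'].round(3),o['eef_pos'],o['wrist_force'])
a=shot('scene');b=shot('top')
for n,c,box in(('s',a,(195,120,275,215)),('t',b,(290,165,345,240))):
    p=c['pixels'];hsv=cv2.cvtColor(p,cv2.COLOR_RGB2HSV)
    for nm,lo,hi in(('white',(0,0,150),(179,45,255)),('green',(36,90,50),(75,255,255)),('yel',(18,120,80),(33,255,255))):
        k=cv2.inRange(hsv,lo,hi);z=np.zeros_like(k);x0,y0,x1,y1=box;z[y0:y1,x0:x1]=k[y0:y1,x0:x1]
        for q in sorted(cv2.findContours(z,0,1)[0],key=cv2.contourArea)[::-1][:2]:
            if cv2.contourArea(q)>8:
                print(n,nm,cv2.contourArea(q),cv2.boundingRect(q))
                r=cv2.minAreaRect(np.array([onz(c,u,v,.05)[:2] for u,v in q[:,0].astype(float)],dtype=np.float32))
                if nm=='white':print('  rect z.05',np.round(r[0],4),np.round(r[1],4),round(r[2],1))
E
```

```text
[-0.763  0.286  1.702 -0.     1.147 -2.155] [ 0.48732582 -0.30282628  0.09315645] [0.18673057 0.04977004 0.27854311]
s white 795.0 (195, 120, 46, 40)
  rect z.05 [ 0.5148 -0.5639] [0.3219 0.2308] 65.9
s white 315.5 (255, 120, 20, 22)
  rect z.05 [ 0.2766 -0.4956] [0.1843 0.0991] 57.3
s green 83.5 (230, 170, 18, 10)
s yel 542.5 (195, 159, 28, 35)
t white 26.5 (308, 186, 8, 7)
  rect z.05 [ 0.6014 -0.3048] [0.0201 0.0348] 44.4
t white 17.0 (303, 218, 7, 5)
  rect z.05 [ 0.4723 -0.285 ] [0.0242 0.0162] 89.6
t yel 563.0 (301, 165, 37, 22)
```

```bash
python3 - <<'E'
from h import *
a=np.load('/tmp/scene.npy',allow_pickle=True).item()
p=a['pixels']
ax=np.array([.984,-.179,0]);n=np.array([.179,.984,0])
C=np.array([.533,-.311,.05])
for s in(-.075,.075):
  for w in(-.025,.025): print(s,w,proj(a,C+s*ax+w*n).round(1))
g=p.astype(int).sum(2)
u0,v0=proj(a,C-.075*ax+.0*n);u1,v1=proj(a,C+.075*ax)
for off in(.012,-.0):
  print([int(g[tuple(np.round(proj(a,C+t*ax+off*n)[::-1]).astype(int))]) for t in np.arange(-.1,.105,.005)])
E
```

```text
-0.075 -0.025 [251.8 160. ]
-0.075 0.025 [255.4 166.5]
0.075 -0.025 [221.5 167.4]
0.075 0.025 [224.7 174.2]
[161, 171, 172, 161, 130, 271, 660, 641, 668, 660, 670, 617, 419, 427, 442, 439, 424, 400, 660, 619, 658, 648, 651, 602, 661, 655, 647, 656, 664, 653, 650, 640, 649, 647, 645, 661, 434, 37, 173, 434, 405]
[168, 173, 168, 179, 163, 133, 249, 609, 614, 611, 645, 672, 620, 448, 260, 255, 400, 422, 343, 372, 638, 656, 564, 298, 617, 651, 617, 314, 388, 620, 641, 634, 638, 635, 650, 697, 393, 92, 355, 410, 403]
```

Call:
move_arm --plan '[0.96, -0.17, 0, 0, 0, 0, 0.96, -0.17, -0.6, 0, 0, 0, 0.96, -0.17, -1.2, 0, 0, 0, 0.96, -0.17, -1.6, 0, 0, 0, 0.96, -0.17, -1.88, 0, 0, 0, 0.96, -0.17, -1.88, 0, 0, 0]'

```text
time_s: 13.22
eef_pos: [0.5326, -0.309, -0.0054]
eef_rot: [-0.001, 0.089, 0.996, 0.001]
wrist_force: [-0.5, -0.1, 0.5]
opening: 0.995
grasp_force: 0.0
```

Call:
move_arm --plan '[0, 0, 0, 0, 0, 0, 0, 0, 0, 0, 0, 0, 0, 0, 0, 0, 0, 0, 0, 0, 0, 0, 0, 0, 0, 0, 0.2, 0, 0, 0, 0, 0, 0.6, 0, 0, 0, 0, 0, 1.2, 0, 0, 0, 0, 0, 1.2, 0, 0, 0]' --grip 30

```text
time_s: 14.22
eef_pos: [0.5356, -0.3113, 0.0595]
eef_rot: [0.003, 0.089, 0.996, -0.002]
wrist_force: [0.5, -0.8, -5.2]
opening: 0.567
grasp_force: 63.8
```

```bash
python3 - <<'E'
from h import *
b=np.load('/tmp/top.npy',allow_pickle=True).item();a=np.load('/tmp/scene.npy',allow_pickle=True).item()
def walk(c,P,d,rng):  # brightness sampled along world line P+t*d, bilinear
    g=cv2.GaussianBlur(cv2.cvtColor(c['pixels'],cv2.COLOR_RGB2GRAY),(1,1),0).astype(np.float32)
    uv=np.array([proj(c,P+t*d) for t in rng],np.float32)
    return cv2.remap(g,uv[:,:1],uv[:,1:],cv2.INTER_LINEAR).ravel().astype(int)
ex=np.array([.99946,.033,0]);ey=np.array([-.033,.99946,0]);N=np.array([.5765,.0845,.074])
r=np.arange(-.05,.0501,.002)
for yy in(.06,.07,-.06,-.07):
    print('x-line top',yy,walk(b,N+yy*ey,ex,r)); print('x-line scene',yy,walk(a,N+yy*ey,ex,r))
r2=np.arange(-.11,.1101,.004)
for xx in(-.01,.01): print('y-line top',xx,walk(b,N+xx*ex,ey,r2));print('y-line scene',xx,walk(a,N+xx*ex,ey,r2))
E
```

```text
x-line top 0.06 [216 215 213 211 202 195 169 144 125 107 133 158 178 199 207 215 216 216
 217 217 217 217 217 217 216 216 216 216 216 216 216 216 216 215 214 213
 207 198 178 152 131 111 116 141 164 189 205 211 215 216 216]
x-line scene 0.06 [154 186 207 219 223 224 226 216 197 154  96  45  19   3   2   4   5   6
   5  13  34 107 181 224 223 222 220 219 218 217 216 216 216 217 217 218
 218 218 221 224 224 212 167 114  63  31  11   8   9   7   3]
x-line top 0.07 [216 215 214 213 204 194 172 147 129 112 128 153 174 194 204 211 213 214
 214 214 214 214 213 213 213 212 212 213 213 213 212 212 212 211 210 209
 204 196 180 156 133 116 116 140 164 186 202 209 214 216 217]
x-line scene 0.07 [162 192 215 223 223 222 225 225 207 171 118  65  24  11   7   8   8   7
   4   0  42  94 125 134 142 183 212 218 219 219 218 217 217 217 217 217
 218 219 222 223 221 198 153  97  51  15   8   5   5   9  11]
x-line top -0.06 [216 215 214 209 201 186 163 142 121 119 140 161 184 200 208 214 216 217
 217 217 217 216 216 216 216 216 216 216 216 216 216 216 216 215 214 212
 203 193 171 147 122  99 121 143 168 
[... 989 characters left out ...]
 174  68   8   8  11  12   7  27  53  61  45  54  43
  35  45  34  32  29  37  52 139 185 214 221 217 217 217 217 217 217 217
 217 217 221 224 204 155  45  45  50  42  40  21  33  40  23  10   2   2
  66 160]
y-line top 0.01 [217 217 216 212 196 162 135 145 172 194 209 214 216 216 217 216 216 217
 216 216 216 216 216 216 216 216 217 217 216 216 217 217 216 216 216 216
 216 216 217 217 216 216 216 216 216 212 198 162 119 108 148 185 206 214
 215 213]
y-line scene 0.01 [ 83 152 166 118 135 167  76   5   5  13  11   4  38 116 155 170 195 213
 220 217 217 218 218 219 217 218 217 217 217 217 217 217 216 216 217 217
 217 217 217 217 217 216 216 217 218 218 221 214 151  90   9   9   9  10
  64 139]
```

Call:
move_arm --plan '[0, 0, 0.7, 0, 0, 0, 0, 0, 1.5, 0, 0, 0, 0, 0.4, 2.1, 0, 0, -0.1, 0.1, 1.3, 2.2, 0, 0, -0.27, 0.2, 2.2, 2.2, 0, 0, -0.44, 0.3, 3.1, 2.2, 0, 0, -0.61, 0.4, 4.0, 2.2, 0, 0, -0.78, 0.5, 4.9, 2.2, 0, 0, -0.95, 0.6, 5.8, 2.2, 0, 0, -1.12, 0.7, 6.7, 2.2, 0, 0, -1.29]'

```text
time_s: 15.48
eef_pos: [0.5677, 0.027, 0.1648]
eef_rot: [-0.001, 0.672, 0.74, -0.0]
wrist_force: [0.8, 0.4, -5.2]
opening: 0.567
grasp_force: 64.7
```

```bash
python3 - <<'E'
from h import *
o=ctrl.get_obs();print(o['q'].round(3),o['eef_pos'].round(4),o['eef_rot'].round(4),o['wrist_force'].round(1))
q=o['eef_rot'];yaw=np.degrees(2*np.arctan2(q[2],q[1]));print('yaw',yaw,'turn rad',np.radians(91.9-yaw),'shift units',((np.array([.580,.0876,.17])-o['eef_pos'])/.05).round(2))
E
```

```text
[-0.161  0.197  1.654  0.     1.292 -0.258] [0.5677 0.027  0.1648] [-7.000e-04  6.722e-01  7.403e-01 -4.000e-04] [ 0.8  0.4 -5.2]
yaw 95.51853811178246 turn rad -0.06315540415950248 shift units [0.25 1.21 0.1 ]
```

Call:
move_arm --plan '[0.12, 0.7, 0, 0, 0, -0.04, 0.23, 1.21, 0, 0, 0, -0.065, 0.23, 1.21, 0, 0, 0, -0.065, 0.23, 1.21, -0.4, 0, 0, -0.065, 0.23, 1.21, -0.8, 0, 0, -0.065, 0.23, 1.21, -1.0, 0, 0, -0.065, 0.23, 1.21, -1.0, 0, 0, -0.065]'

```text
time_s: 16.35
eef_pos: [0.579, 0.0854, 0.1148]
eef_rot: [-0.001, 0.694, 0.72, -0.001]
wrist_force: [-0.1, 0.2, -5.8]
opening: 0.566
grasp_force: 64.6
```

```bash
python3 - <<'E'
from h import *
o=ctrl.get_obs();print(o['eef_pos'].round(4),o['wrist_force'].round(1));q=o['eef_rot'];print(np.degrees(2*np.arctan2(q[2],q[1])))
a=shot('scene');b=shot('top')
A=cv2.resize(a['pixels'][170:260,215:315],None,fx=6,fy=6,interpolation=cv2.INTER_CUBIC)
cv2.imwrite('pics/e1.png',A[:,:,::-1])
E
```

```text
[0.579  0.0854 0.1148] [-0.1  0.2 -5.8]
92.08907032571814
```

View pics/e1.png

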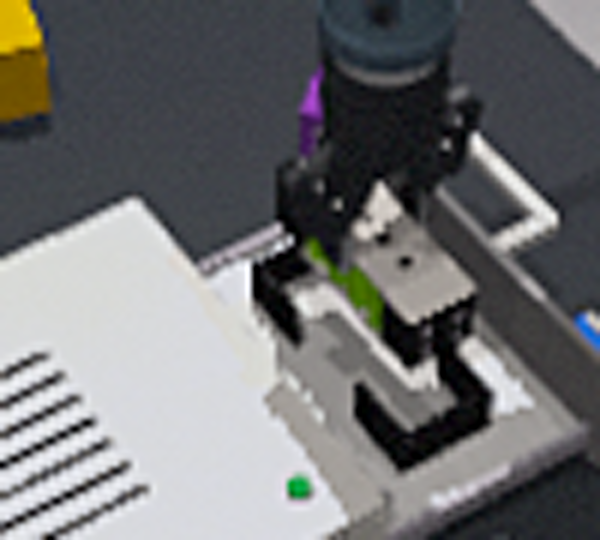

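e1.png shows the pack held level above the nest: its left end corners are at (387,312) and (478,288), and the nest bracket is at (425,410). Checking the alignment from those corners.

```bash
python3 - <<'E'
from h import *
a=np.load('/tmp/scene.npy',allow_pickle=True).item()
S=lambda x,y:(215+(x+.5)/6-.5,170+(y+.5)/6-.5)
ex=np.array([.99946,.033,0]);ey=np.array([-.033,.99946,0]);N=np.array([.5765,.0845,0])
for nm,p,z in [('packRL',(387,314),.164),('packFL',(478,289),.164),('nest outer RL',(403,468),.036),('nest outRLtop',(357,390),.074),('nestFLtop',(490,392),.074)]:
    q=onz(a,*S(*p),z);print(nm,q.round(4),'x',((q-N)@ex).round(4),'y',((q-N)@ey).round(4))
E
```

```text
packRL [0.6098 0.1435 0.164 ] x 0.0352 y 0.0579
packFL [0.5513 0.1555 0.164 ] x -0.0228 y 0.0718
nest outer RL [0.6081 0.1688 0.036 ] x 0.0344 y 0.0832
nest outRLtop [0.6164 0.1252 0.074 ] x 0.0412 y 0.0393
nestFLtop [0.5447 0.1701 0.074 ] x -0.029 y 0.0866
```

Call:
move_arm --plan '[0.02, 0.05, -0.2, 0, 0, 0, 0.02, 0.05, -0.45, 0, 0, 0, 0.02, 0.05, -0.7, 0, 0, 0, 0.02, 0.05, -0.9, 0, 0, 0, 0.02, 0.05, -1.1, 0, 0, 0, 0.02, 0.05, -1.25, 0, 0, 0, 0.02, 0.05, -1.25, 0, 0, 0]'

```text
time_s: 17.32
eef_pos: [0.5804, 0.0884, 0.0526]
eef_rot: [-0.001, 0.694, 0.72, -0.0]
wrist_force: [0.7, 0.2, -5.7]
opening: 0.569
grasp_force: 64.7
```

Call:
move_arm --plan '[0, 0, -0.12, 0, 0, 0, 0, 0, -0.22, 0, 0, 0, 0, 0, -0.3, 0, 0, 0, 0, 0, -0.34, 0, 0, 0, 0, 0, -0.34, 0, 0, 0]'

```text
time_s: 17.95
eef_pos: [0.5809, 0.0884, 0.0362]
eef_rot: [-0.0, 0.694, 0.72, -0.0]
wrist_force: [0.0, 0.6, -6.6]
opening: 0.568
grasp_force: 64.8
```

Call:
move_arm --plan '[0, 0, -0.03, 0, 0, 0, 0, 0, -0.05, 0, 0, 0, 0, 0, -0.05, 0, 0, 0]'

```text
time_s: 18.32
eef_pos: [0.581, 0.0884, 0.0339]
eef_rot: [0.0, 0.694, 0.72, 0.0]
wrist_force: [-1.4, -0.3, -5.5]
opening: 0.565
grasp_force: 64.8
```

Call:
move_arm --plan '[0, 0, -0.03, 0, 0, 0, 0, 0, -0.06, 0, 0, 0, 0, 0, -0.06, 0, 0, 0]'

```text
time_s: 18.7
eef_pos: [0.5835, 0.0885, 0.0339]
eef_rot: [0.002, 0.694, 0.72, 0.002]
wrist_force: [-0.5, 0.2, 9.8]
opening: 0.568
grasp_force: 66.4
```

Call:
move_arm --plan '[0, 0, 0.05, 0, 0, 0, 0, 0, 0.05, 0, 0, 0, 0, 0, 0.05, 0, 0, 0, 0, 0, 0.05, 0, 0, 0, 0, 0, 1.0, 0, 0, 0, 0, 0, 2.0, 0, 0, 0, 0, 0, 2.8, 0, 0, 0, 0, 0, 2.8, 0, 0, 0]' --grip 70

```text
time_s: 19.7
eef_pos: [0.5837, 0.0883, 0.1752]
eef_rot: [0.003, 0.694, 0.72, 0.003]
wrist_force: [0.6, 0.8, -0.3]
opening: 0.817
grasp_force: 0.0
```

```bash
python3 - <<'E'
from h import *
o=ctrl.get_obs();print(o['eef_pos'].round(4),o['wrist_force'].round(1))
a=shot('scene');ex=np.array([.99946,.033,0]);ey=np.array([-.033,.99946,0])
g=cv2.cvtColor(a['pixels'],cv2.COLOR_RGB2GRAY).astype(np.float32)
def walk(P,d,r):
    uv=np.array([proj(a,P+t*d) for t in r],np.float32);return cv2.remap(g,uv[:,:1],uv[:,1:],1).ravel().astype(int)
N=np.array([.580,.0876,.086])+.0025*ex
print('along y',walk(N,ey,np.arange(-.11,.111,.005)))
for y in(-.06,-.04,.04,.06):print('x',y,walk(N+y*ey,ex,np.arange(-.05,.051,.0025)))
hsv=cv2.cvtColor(a['pixels'],cv2.COLOR_RGB2HSV);k=cv2.inRange(hsv,(100,120,80),(125,255,255))[200:300,240:340];print(cv2.boundingRect(k))
E
```

```text
[0.5837 0.0883 0.1752] [ 0.6  0.8 -0.3]
along y [ 63  80 141 134 118 158 121 176 223 218 217 218 219 212 167 108 176 208
 169  91 150 198 193 139 117 188 220 196  99 130 185 158 157 180 190 161
 158  92  19  53  18   8  11   2  61]
x -0.06 [126 133 154 195 220 223 222 204 171 113 115 175 214 222 221 218 217 217
 217 217 217 218 218 217 217 217 218 219 225 228 195 136  51   4  16  29
  31  21  11   5   1]
x -0.04 [103 107 134 175 209 221 225 217 182 119 125 183 221 224 221 219 220 218
 200 171 167 161 182 214 216 218 217 217 221 215 185 123  51  18  16  27
  31  20   7   5   6]
x 0.04 [102  98 137 182 197 198 196 190 175 131 127 159 178 184 164 156 153 154
 155 165 185 199 208 201 181 180 193 199 211 213 202 147 100  73  64  58
  55  65  88 108 127]
x 0.06 [106 120 157 195 212 217 220 205 152  76  58 115 148 164 162 160 159 158
 157 163 190 196 173 162 158 159 160 161 162 169 166 118  54  18  11  20
  20  16  15  14   5]
(70, 22, 10, 9)
```

The pack is seated: its top plate spans ±26 mm by ±75 mm about the nest centre at the right height. Next I bring the shut fingers over the tab, turned so they sit side by side along the tab's width.

Call:
move_arm --plan '[-0.5, 0.3, 0.1, 0, 0, -0.18, -1.0, 0.6, 0.1, 0, 0, -0.36, -1.5, 0.9, 0.1, 0, 0, -0.54, -2.0, 1.2, 0.1, 0, 0, -0.72, -2.67, 1.58, 0.1, 0, 0, -0.9, -2.67, 1.58, 0.1, 0, 0, -1.08, -2.67, 1.58, 0.1, 0, 0, -1.26, -2.67, 1.58, 0.1, 0, 0, -1.44, -2.67, 1.58, 0.1, 0, 0, -1.571, -2.67, 1.58, 0.1, 0, 0, -1.571]' --grip 0

```text
time_s: 21.0
eef_pos: [0.4464, 0.1673, 0.1743]
eef_rot: [0.0, 1.0, 0.019, -0.001]
wrist_force: [0.2, -0.2, 0.0]
opening: -0.004
grasp_force: 0.0
```

Call:
move_arm --plan '[0, 0, 0, 0.006, -0.17, 0, 0, 0, 0, 0.011, -0.34, 0, 0, 0, 0, 0.0165, -0.5, 0, 0, 0, 0, 0.0165, -0.5, 0]'

```text
time_s: 21.5
eef_pos: [0.443, 0.1673, 0.172]
eef_rot: [-0.003, 0.969, 0.02, 0.245]
wrist_force: [1.3, -0.1, 0.7]
opening: 0.001
grasp_force: 0.0
```

```bash
python3 - <<'E'
from h import *
o=ctrl.get_obs();p=o['eef_pos'];q=o['eef_rot'];M=R.from_quat(q[[1,2,3,0]]).as_matrix()
print(p.round(4),o['q'].round(2),'z',M[:,2].round(3),'y',M[:,1].round(3),o['opening'])
a=shot('scene');t=p-.022*M[:,2];print('tcp',proj(a,p),'tip pred',proj(a,t))
g=a['pixels'].astype(int).sum(2);u,v=proj(a,t).round().astype(int)
for r in range(v-8,v+9):print(r,g[r,u-10:u+11])
E
```

```text
[0.443  0.1673 0.172 ] [ 0.15 -0.4   2.27 -0.08  0.78  1.73] z [ 0.474  0.016 -0.88 ] y [ 0.04  -0.999  0.004] 0.0013984226205737127
tcp [320.10902952 207.02874133] tip pred [322.92592027 202.37483947]
194 [205 195 209 197 208 196 206 189 205 183 156 279 377 205 397 340  64  54
  21 191 406]
195 [200 206 195 206 196 199 200 207 189 176 213 391 265 286 407 195  64  56
  70 338 567]
196 [210 195 203 204 201 200 210 203 191 198 300 362 233 373 299  83  63  55
 248 487 548]
197 [206 192 201 204 204 197 194 203 201 264 377 233 346 341 147  68  48  87
 307 536 546]
198 [200 209 196 214 193 202 192 209 196 244 354 287 415 181  61  61  71  97
 208 378 515]
199 [205 202 207 206 208 203 201 204 184 168 179 360 342  93  57  54 119 184
 185 199 366]
200 [195 206 202 206 196 210 194 206 205 198 203 287 279 178 155 132 178 213
 205 185 189]
201 [200 207 203 205 198 200 209 202 203 197 188 189 222 230 218 213 205 201
 194 182 158]
202 [197 197 202 202 208 201 196 205 203 208 192 198 209 201 205 212 210 188
 179 185 177]
203 [212 210 206 198 202 199 192 191 205 198 195 200 199 200 213 188 200 183
 176 189 175]
204 [201 206 201 203 206 202 214 204 209 208 205 200 200 206 195 189 192 178
 193 183 196]
205 [204 204 205 212 197 201 199 209 196 206 206 198 198 200 186 188 187 180
 181 201 204]
206 [205 206 202 200 203 202 198 205 191 197 206 201 197 181 191 184 178 184
 194 205 200]
207 [205 210 202 202 213 207 201 213 208 202 193 192 181 194 189 186 182 196
 206 209 201]
208 [207 208 202 205 206 200 192 214 200 198 183 179 193 181 190 191 190 195
 207 205 206]
209 [209 200 195 202 194 207 202 208 178 179 191 180 191 188 186 210 208 214
 200 213 198]
210 [209 217 209 213 190 197 177 191 186 186 185 188 200 192 205 207 202 208
 201 203 195]
```

Call:
move_arm --plan '[0.34, 0, -0.5, 0, 0, 0, 0.64, 0, -1.1, 0, 0, 0, 0.64, 0, -1.7, 0, 0, 0, 0.64, 0, -2.1, 0, 0, 0, 0.64, 0, -2.3, 0, 0, 0, 0.64, 0, -2.3, 0, 0, 0]'

```text
time_s: 22.3
eef_pos: [0.4803, 0.1672, 0.0606]
eef_rot: [-0.003, 0.969, 0.018, 0.247]
wrist_force: [-0.8, -0.2, 0.3]
opening: -0.002
grasp_force: 0.0
```

Call:
move_arm --plan '[0, 0, -0.08, 0, 0, 0, 0, 0, -0.16, 0, 0, 0, 0, 0, -0.16, 0, 0, 0]'

```text
time_s: 22.68
eef_pos: [0.4795, 0.1674, 0.053]
eef_rot: [-0.004, 0.969, 0.018, 0.248]
wrist_force: [-0.2, -0.2, 0.3]
opening: -0.004
grasp_force: 0.0
```

Call:
move_arm --plan '[0, 0, -0.08, 0, 0, 0, 0, 0, -0.16, 0, 0, 0, 0, 0, -0.16, 0, 0, 0]'

```text
time_s: 23.05
eef_pos: [0.4791, 0.1673, 0.0444]
eef_rot: [-0.004, 0.969, 0.018, 0.247]
wrist_force: [0.1, -0.0, 0.8]
opening: 0.002
grasp_force: 0.0
```

Call:
move_arm --plan '[0, 0, -0.06, 0, 0, 0, 0, 0, -0.12, 0, 0, 0, 0, 0, -0.12, 0, 0, 0]'

```text
time_s: 23.42
eef_pos: [0.4792, 0.1674, 0.0385]
eef_rot: [-0.004, 0.969, 0.018, 0.247]
wrist_force: [0.3, -0.1, 0.6]
opening: -0.009
grasp_force: 0.0
```

Call:
move_arm --plan '[0, 0, -0.06, 0, 0, 0, 0, 0, -0.12, 0, 0, 0, 0, 0, -0.12, 0, 0, 0]'

```text
time_s: 23.8
eef_pos: [0.4797, 0.1675, 0.0329]
eef_rot: [-0.004, 0.969, 0.018, 0.248]
wrist_force: [-2.1, 0.1, 3.3]
opening: 0.001
grasp_force: 1.8
```

Call:
move_arm --plan '[0, 0, -0.06, 0, 0, 0, 0, 0, -0.12, 0, 0, 0, 0, 0, -0.15, 0, 0, 0, 0, 0, -0.15, 0, 0, 0]'

```text
time_s: 24.3
eef_pos: [0.4802, 0.1675, 0.0258]
eef_rot: [-0.004, 0.969, 0.018, 0.248]
wrist_force: [-1.8, 0.9, 5.5]
opening: -0.001
grasp_force: 2.9
```

Call:
move_arm --plan '[0.06, 0, -0.02, 0, 0, 0, 0.12, 0, -0.02, 0, 0, 0, 0.2, 0.01, -0.02, 0, 0, 0, 0.28, 0.01, -0.02, 0, 0, 0, 0.36, 0.01, -0.02, 0, 0, 0, 0.44, 0.015, -0.02, 0, 0, 0]'

```text
time_s: 25.05
eef_pos: [0.5031, 0.1684, 0.0256]
eef_rot: [-0.004, 0.968, 0.018, 0.249]
wrist_force: [-2.3, 0.2, 9.0]
opening: -0.006
grasp_force: 4.7
```

Call:
move_arm --plan '[0.12, 0.004, 0, 0, 0, 0, 0.24, 0.008, 0, 0, 0, 0, 0.36, 0.012, 0, 0, 0, 0, 0.48, 0.016, 0, 0, 0, 0, 0.6, 0.02, 0, 0, 0, 0, 0.72, 0.024, 0, 0, 0, 0, 0.84, 0.028, 0, 0, 0, 0, 0.96, 0.032, 0, 0, 0, 0, 1.08, 0.036, 0, 0, 0, 0, 1.2, 0.04, 0, 0, 0, 0]'

```text
time_s: 26.3
eef_pos: [0.5632, 0.1704, 0.0257]
eef_rot: [-0.004, 0.968, 0.018, 0.249]
wrist_force: [-2.7, 0.2, 8.7]
opening: -0.002
grasp_force: 4.6
```

Call:
move_arm --plan '[0.12, 0.004, 0, 0, 0, 0, 0.24, 0.008, 0, 0, 0, 0, 0.36, 0.012, 0, 0, 0, 0, 0.48, 0.016, 0, 0, 0, 0, 0.6, 0.02, 0, 0, 0, 0, 0.7, 0.024, 0, 0, 0, 0, 0.8, 0.028, 0, 0, 0, 0, 0.9, 0.032, 0, 0, 0, 0, 0.98, 0.036, 0, 0, 0, 0, 0.98, 0.036, 0, 0, 0, 0]'

```text
time_s: 27.55
eef_pos: [0.6126, 0.172, 0.0259]
eef_rot: [-0.004, 0.968, 0.018, 0.249]
wrist_force: [1.0, 0.3, 5.0]
opening: -0.004
grasp_force: 2.9
```

```bash
python3 - <<'E'
from h import *
o=ctrl.get_obs();print(o['eef_pos'].round(4),o['wrist_force'].round(1))
b=shot('top');ex=np.array([.99946,.033,0])
g=cv2.cvtColor(b['pixels'],cv2.COLOR_RGB2GRAY).astype(np.float32)
for y in(0,-.01,.05,.07):
  P=np.array([.6,y,.097]);uv=np.array([proj(b,P+t*ex) for t in np.arange(-.09,.06,.004)],np.float32)
  print(y,cv2.remap(g,uv[:,:1],uv[:,1:],1).ravel().astype(int))
E
```

```text
[0.6126 0.172  0.0259] [1.  0.3 5. ]
0 [ 83  83  83  84  85  84  78  75  71  72  75  75  84 101 145 188 200 182
 161 152 149 147 151 155 154 152 149 142 143 158 172 187 203 212 215 216
 216 216]
-0.01 [ 84  82  85  84  82  81  80  74  73  72  74  76  80  92 130 170 189 191
 192 195 196 198 200 203 203 204 203 196 178 169 170 181 200 212 215 216
 215 216]
0.05 [ 82  80  83  85  84  82  79  75  71  73  75  80  94 135 182 207 202 164
 106  71  69  68  67  67  65  62  65  77 106 138 163 190 209 215 215 214
 214 213]
0.07 [ 84  84  83  81  81  79  75  72  70  71  72  77  91 132 181 202 190 146
  93  66  64  65  65  65  64  62  68  90 120 147 166 190 209 214 214 214
 213 212]
```

Call:
move_arm --plan '[0.08, 0.003, 0, 0, 0, 0, 0.16, 0.006, 0, 0, 0, 0, 0.24, 0.009, 0, 0, 0, 0, 0.32, 0.011, 0, 0, 0, 0, 0.4, 0.014, 0, 0, 0, 0, 0.47, 0.016, 0, 0, 0, 0, 0.53, 0.018, 0, 0, 0, 0, 0.58, 0.02, 0, 0, 0, 0, 0.62, 0.022, 0, 0, 0, 0, 0.66, 0.023, 0, 0, 0, 0]'

```text
time_s: 28.85
eef_pos: [0.645, 0.1732, 0.0257]
eef_rot: [-0.004, 0.968, 0.018, 0.249]
wrist_force: [-2.1, -0.1, 8.9]
opening: 0.003
grasp_force: 4.3
```

Call:
move_arm --plan '[0.04, 0.001, 0, 0, 0, 0, 0.08, 0.003, 0, 0, 0, 0, 0.12, 0.004, 0, 0, 0, 0, 0.16, 0.005, 0, 0, 0, 0, 0.2, 0.007, 0, 0, 0, 0, 0.2, 0.007, 0, 0, 0, 0]'

```text
time_s: 29.6
eef_pos: [0.6521, 0.1737, 0.0249]
eef_rot: [-0.003, 0.969, 0.018, 0.246]
wrist_force: [-19.2, -2.1, 23.6]
opening: -0.003
grasp_force: 11.8
```

Call:
move_arm --plan '[-0.05, 0, 0.1, 0, 0, 0, -0.1, 0, 0.25, 0, 0, 0, -0.2, 0, 0.5, 0, 0, 0, -0.5, 0, 1.2, 0, 0, 0, -1.0, 0, 2.0, 0, 0, 0, -2.0, 0, 2.6, 0, 0, 0, -3.0, 0.3, 2.8, 0, 0, 0, -3.0, 0.3, 2.8, 0, 0, 0]'

```text
time_s: 30.6
eef_pos: [0.5002, 0.1894, 0.1646]
eef_rot: [-0.004, 0.969, 0.019, 0.247]
wrist_force: [0.9, -0.4, -0.1]
opening: 0.001
grasp_force: 0.0
```

```bash
python3 - <<'E'
from h import *
o=ctrl.get_obs();print(o['eef_pos'].round(4),o['wrist_force'].round(1))
b=shot('top');a=shot('scene');ex=np.array([.99946,.033,0])
g=cv2.cvtColor(b['pixels'],cv2.COLOR_RGB2GRAY).astype(np.float32)
for y in(.02,.05,.07):
  P=np.array([.6,y,.097]);uv=np.array([proj(b,P+t*ex) for t in np.arange(-.05,.06,.002)],np.float32)
  print(y,cv2.remap(g,uv[:,:1],uv[:,1:],1).ravel().astype(int))
for n,c,f in(('t',b,'t0'),('s',a,'s0')):
  d=np.abs(cv2.imread(f'pics/{f}.png')[:,:,::-1].astype(int)-c['pixels']).max(2)
  m=(d>60).astype(np.uint8);k=cv2.connectedComponentsWithStats(m)[2];print(n,[x.tolist() for x in k[1:] if x[4]>12])
  for nm,lo,hi in(('blue',(100,120,60),(125,255,255)),('red',(0,150,80),(8,255,255)),('purple',(135,100,60),(160,255,255))):
    r=[]
    for p in(cv2.imread(f'pics/{f}.png'),np.ascontiguousarray(c['pixels'][:,:,::-1])):
      q=cv2.findContours(cv2.inRange(cv2.cvtColor(p,cv2.COLOR_BGR2HSV),lo,hi),0,1)[0];r.append(sorted(cv2.boundingRect(z) for z in q if cv2.contourArea(z)>20))
    print(nm,r)
E
```

```text
[0.5002 0.1894 0.1646] [ 0.9 -0.4 -0.1]
0.02 [ 83  84  84  84  83  82  81  81  81  81  80  78  75  73  73  73  72  73
  77  80  81  82  84  89 101 119 145 168 186 197 197 190 168 144 114  88
  72  60  56  53  54  56  57  57  55  53  53  53  55  57  61  66  74  85
 104]
0.05 [ 81  80  80  80  80  79  79  79  78  77  74  72  71  70  70  69  70  71
  76  79  80  83  89  99 120 143 167 188 197 204 199 190 166 141 111  85
  76  69  68  67  67  67  68  69  68  67  67  67  67  67  67  67  73  81
  99]
0.07 [ 80  80  81  82  82  83  81  80  78  76  73  71  70  69  68  68  71  74
  75  76  76  77  88 102 129 156 179 199 205 209 202 193 167 141 110  83
  75  68  67  66  65  63  63  63  63  62  63  63  64  65  66  66  74  83
 101]
t [[308, 181, 15, 16, 196], [152, 246, 32, 31, 542], [145, 258, 4, 16, 37], [230, 260, 193, 97, 5028], [193, 275, 28, 36, 392], [132, 276, 84, 108, 5099], [216, 306, 21, 12, 128], [214, 318, 44, 29, 813], [251, 318, 5, 7, 29], [235, 374, 20, 10, 117]]
blue [[(104, 226, 32, 37), (186, 177, 14, 11)], [(104, 226, 32, 37), (186, 176, 14, 10)]]
red [[(119, 177, 11, 22)], [
[... 760 characters left out ...]
157, 33, 42, 617], [346, 165, 5, 9, 23], [218, 166, 13, 16, 120], [276, 168, 8, 4, 16], [339, 190, 19, 15, 48], [379, 191, 40, 26, 471], [352, 196, 10, 8, 21], [313, 202, 7, 9, 27], [258, 207, 16, 18, 27], [422, 209, 14, 8, 19], [257, 210, 13, 14, 24], [249, 214, 11, 13, 15], [368, 217, 26, 16, 40], [263, 231, 19, 22, 31], [418, 234, 20, 14, 24], [277, 240, 8, 9, 25], [384, 246, 13, 4, 16]]
blue [[(274, 241, 11, 10), (359, 258, 49, 49), (379, 0, 67, 52)], [(273, 240, 11, 12), (359, 258, 49, 49), (375, 0, 59, 52)]]
red [[(315, 308, 28, 13)], [(315, 309, 28, 12)]]
purple [[(186, 130, 30, 21), (219, 113, 26, 21), (265, 167, 19, 32)], [(186, 130, 29, 21), (219, 113, 27, 21), (265, 167, 19, 32)]]
```

The tray bar is back at its home position and the bystanders have not moved. One light straight push on the panel will make sure that easing off did not draw the tray out a little.

Call:
move_arm --plan '[0.8, -0.1, -0.7, 0, 0, 0, 1.6, -0.2, -1.4, 0, 0, 0, 2.3, -0.3, -2.05, 0, 0, 0, 2.6, -0.3, -2.05, 0, 0, 0, 2.75, -0.3, -2.05, 0, 0, 0, 2.85, -0.3, -2.05, 0, 0, 0, 2.93, -0.3, -2.05, 0, 0, 0, 3.0, -0.3, -2.05, 0, 0, 0, 3.0, -0.3, -2.05, 0, 0, 0]'

```text
time_s: 31.82
eef_pos: [0.6537, 0.1736, 0.0625]
eef_rot: [-0.004, 0.969, 0.018, 0.248]
wrist_force: [0.1, 0.2, 0.3]
opening: -0.003
grasp_force: 0.0
```

Call:
move_arm --plan '[0.05, 0, 0, 0, 0, 0, 0.1, 0, 0, 0, 0, 0, 0.15, 0, 0, 0, 0, 0, 0.15, 0, 0, 0, 0, 0]'

```text
time_s: 32.33
eef_pos: [0.6612, 0.1734, 0.0619]
eef_rot: [-0.004, 0.969, 0.018, 0.248]
wrist_force: [0.2, 0.7, 0.3]
opening: -0.002
grasp_force: 0.0
```

Call:
move_arm --plan '[0.05, 0, 0, 0, 0, 0, 0.1, 0, 0, 0, 0, 0, 0.15, 0, 0, 0, 0, 0, 0.15, 0, 0, 0, 0, 0]'

```text
time_s: 32.83
eef_pos: [0.6663, 0.1736, 0.0614]
eef_rot: [-0.003, 0.969, 0.018, 0.245]
wrist_force: [-16.4, -0.9, 13.1]
opening: 0.0
grasp_force: 8.5
```

Call:
move_arm --plan '[-0.15, 0, 0, 0, 0, 0, -0.5, 0, 0.1, 0, 0, 0, -1.3, 0, 0.8, 0, 0, 0, -2.4, 0, 1.8, 0, 0, 0, -3.2, 0.3, 2.2, 0, 0, 0, -3.2, 0.3, 2.2, 0, 0, 0, -3.2, 0.3, 2.2, 0, 0, 0]'

```text
time_s: 33.7
eef_pos: [0.509, 0.1886, 0.1723]
eef_rot: [-0.004, 0.969, 0.018, 0.248]
wrist_force: [0.9, -1.0, 0.6]
opening: -0.002
grasp_force: 0.0
```

```bash
python3 - <<'E'
from h import *
o=ctrl.get_obs();print(o['eef_pos'].round(4),o['wrist_force'].round(1))
b=shot('top');ex=np.array([.99946,.033,0])
g=cv2.cvtColor(b['pixels'],cv2.COLOR_RGB2GRAY).astype(np.float32)
for y in(.02,.05,.07):
  P=np.array([.6,y,.097]);uv=np.array([proj(b,P+t*ex) for t in np.arange(-.012,.016,.002)],np.float32)
  print(y,cv2.remap(g,uv[:,:1],uv[:,1:],1).ravel().astype(int))
E
```

```text
[0.509  0.1886 0.1723] [ 0.9 -1.   0.6]
0.02 [ 77  79  81  83  88  97 112 139 163 185 201 206 208 199]
0.05 [ 77  80  83  83  85  95 109 137 162 181 197 198 196 177]
0.07 [ 73  74  76  80  86 102 119 144 169 185 200 198 193 169]
```

```bash
python3 -c "
from bench import ctrl
print(ctrl.hand_in())"
```

```text
the job is handed in; nothing more can be done
None
```

The job is handed in at about 34 s: the tray was pulled out and locked, the pack laid flat in its nest, and the tray slid back gently to its stop with the release tab held down. The bin, screwdriver and purple blocks had not moved in the images; I did not measure the code reader, but the arm never came near it.

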